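# Stow the tin under the ratchet keeper

### The arm

A 6-joint arm with a two-finger parallel gripper is mounted at the origin on the work surface. World frame = base frame: x ahead of the robot, y to its left, z up, the work surface at z = 0. Lengths are in m, angles in rad, forces in N, time in s.
With the tool pointing down it reaches from about 0.375 to 0.9 m from the base axis. Payload 3.1 kg.
Tool frame: the origin (TCP) lies midway between the tips of the shut fingers; the grasp point (between the pads) lies behind it (manip.tcp_to_grasp is the z of the grasp point in the tool frame, in m); z points along the fingers, y is the line along which they close (so a half turn about z gives the same grasp; the last joint's range is limited). The gripper opens to 85 mm and grips with 20 to 120 N. Pads are 22 mm wide; open, the fingers measure 114 mm over their backs; the gripper's body (76 mm by 85 mm) begins 54 mm behind the grasp point. The pads swing forward as they close: fully open they stand 13 mm farther back than shut.
Start: joints at [-1.472, 0.527, 1.433, -0, 1.181, -0.178], TCP at [0.171, -0.601, 0.231] pointing down, gripper open.
Joint ranges: [-3.08, 3.08], [-0.75, 2.2], [0.22, 2.44], [-1.43, 4.57], [0, 2.65], [-2.85, 2.85]. Speed limits (rad/s): [2.79, 2.79, 3.14, 3.14, 3.14, 3.14].

### API

Orientations are given as a unit quaternion [x, y, z, w].
In Python, from workcell import manip gives the robot as it stands.
- The arm moves only by the tool play_rows, never from a script. Its argument "deltas" is a list that holds one entry, the list of rows, each a list of 4 numbers: the shift along the tool's x, y, z normalised to -1 to 1, where 1 is 0.04 m, then the turn about the tool's z normalised to -1 to 1, where 1 is 5 degrees. In form: [[[tx, ty, tz, spin], ...]]. A call has 1 to 12 rows; each row shifts and turns the commanded pose from where the row before left it, along the tool's axes as they then stand; what a row does not reach is not made up. A row lasts 1/10 s, in which the tool goes at most 50 mm and 8.59 degrees, less where a joint would pass 70% of its speed; a pose out of reach is approached as far as the arm can. A call with a number of a shift or a turn outside -1 to 1 is refused whole. A call with a gripper value outside its range is refused whole. "gripper" is the opening, from 0 (shut) to 1 (fully open), set as the call begins (left out, the last holds). The fingers move at their own pace and stop on an object; the grip force is fixed at half the most. Time passes only in rows, so rows that do not move let the fingers close. It gives the time, the measured TCP pose, the force, the opening and the grip force at its end, in the units of the state.
- manip.get_state(): the state, without advancing time (a new reading comes with each control period).
- manip.grab_frame(name): name is "side" or "top" or "wrist"; returns a dict with "color" (420x560x3 uint8, red, green, blue), "intrinsics" (3x3 intrinsics, pixels), "view" (4x4, takes a point from world to camera coordinates); the wrist camera has in their place "mount" (4x4, takes a point from camera to tool coordinates, whose origin is the TCP and whose axes are the flange's). Camera axes: x right, y up, looking along -z (the intrinsics and any distortion apply to the point x, -y, -z); pixel columns grow to the right and rows downward; lengths in m; the calibration is good to about 2 mm. A picture is of the moment at which its call begins: read the wrist's pose just before it. There is no depth.
- manip.hand_in(): hands the job in; it is judged then, once.
The state is a dict: "clock": time; "joint_positions": joint angles; "joint_vel": joint speeds; "effort": joint torques, N m; "tool_pos": TCP position; "eef_rot": TCP orientation; "ft_force": force on the tool from outside, world axes, zero at the start; "moment": the same for the moment, N m; "finger_gap": finger opening in m; "grasp_force": force on a finger pad.
Only numpy, scipy, OpenCV 4.12 (cv2) and the standard library are available. Lean on these libraries where they do the work, as an engineer would, in place of code of your own. Each camera call takes 0.05 s, during which the arm holds its last target. There are 200 camera calls.

### The job

Stow the steel tin under the blue ratchet keeper: lift the keeper by its black grip, click by click, until it is held in its top notch with nothing touching it, keeping the red release lever unsqueezed until the tin is home. Then slide the tin, level and lengthwise, in between the guides until it meets the back stop, and let go of it. Finally squeeze the red lever towards the black grip, ease the keeper down gently until its foot rests its weight on the tin's lid (never pressing harder than about 12 N), let go, and leave the ball, bails and wrench where they are.

Things in the scene. Friction and masses are not known exactly. Their poses are not given: they have to be found in the camera images.
- stand: Ratchet stand, fixed to the tray. Origin on the tray under the middle of its aluminium post (20 x 20 mm, 95 mm high), z up. The tin's bay is on the post's -x side, its floor the tray itself. Back stop: face at x = -22 mm, 30 mm high. On the post's +x side are four ratchet teeth, 12 mm apart in height.
- bay_home (a point): Where the middle of the tin's underside lies when home: x = -84 mm in the stand's frame, on the tray; axes as the stand's. Guide strips 14 mm high, inner faces at y = +-30.5 mm, run along x on both sides from stand x = -82 mm to the back stop; their mouths flare outwards to about y = +-42 mm at stand x = -98 mm.
- keeper: Blue keeper sliding up and down on the post, about 0.5 kg, 1 N slide friction. Axes parallel to the stand's, origin on the post's axis. Its height over the stand's origin is the lift: notches at 0, 12, 24, 36 mm (top), hard stop at 44. Each click adds about 5 N going up; the pawl drops in about 1 mm past a notch and then bars the way down until it is lifted.
- grip_top (a point): Middle of the top of the keeper's black upright grip block, fixed to the keeper: 12 mm along x, 24 mm along y, standing 46 mm high on a blue bridge plate 34 mm wide. In the keeper's frame it is at x = -8, y = 0, z = 150 mm. Pinching it across y lifts the keeper without touching the red lever.
- lever_pad (a point): Point to press on the red lever's upright tail: its outer +x face, at x = 26, y = 0, z = 127 mm of the keeper's frame when released. Tail: 18 mm along y, 7 mm thick, top level with the grip's. Pinch it and the grip's -x face together along x: 40 mm over both, about 31 mm fully squeezed (lever at its stop); 4 to 8 N closes it, and held shut it moves with the keeper.
- pawl (a joint): Red release lever, hinged on the keeper, rad: 0 to 0.03 = pawl in a notch, lever released; 0.24 = squeezed to its stop. Clicking over a tooth it rides up to about 0.17 by itself, and it may rest at 0 to 0.17 when let go between notches. Above 0.18 it is clear of the teeth: the keeper drops unless held. It moves stiffly while the keeper is pushed down on a tooth; easing the keeper up 2 mm frees it.
- foot_mount (a point): Underside of the keeper's blue arm above the foot: x = -52, y = 0, z = 50 mm of the keeper's frame. The arm is 18 mm wide, 10 mm thick and ends at x = -62. Below hangs a stud with a rubber foot, 22 mm across, its underside 26 mm below this point, but the stud is set up to 10 mm longer or shorter, unmeasured. The foot is sprung: 1 N to start, then 4 N per mm, 13 mm travel.
- tin: Closed flat rectangular stainless steel tin with a snug lid, 124 mm along its x, 56 mm along its y, 40 mm high, about 0.25 kg; origin at the centre of its underside. Either end may go in first; the foot then stands over the end by the back stop, 32 mm from the tin's middle.
- ball_center (a point): Centre of the red cricket ball, 72 mm in diameter, resting in a grey ring on the tray. Bystander.
- bail_a: Rosewood bail lying on the tray, 109 mm along its x, 18 mm thick. Bystander.
- bail_b: Second rosewood bail, the same. Bystander.
- wrench: Black plastic spike wrench lying flat, about 135 mm along its x, 40 mm wide, 12 mm high. Bystander.
There are look-alikes about, which are no part of the job. Of the things that look like the tin, take the one that is farthest to the robot's right at the start.

How it is judged:
On the way, in this order (a step that is already met when the one before it is completed fails the run):
1. the keeper is held by the pawl in its top notch (lift above 34 mm), untouched (z of keeper in the frame of stand above 0.034 m and value of joint pawl below 0.06 rad and contact force between the fingers and keeper below 0.2 N and linear speed of keeper below 0.01 m/s), for 0.3 s.
2. with the keeper still up, the tin is home between the guides, within 4 mm of the back stop, straight to 0.06 rad, let go (z of keeper in the frame of stand above 0.034 m and x of tin in the frame of stand above -0.088 m and y of tin in the frame of stand between -0.006 and 0.006 m and angle between the x axis of tin and the x axis of stand, either way round below 0.06 rad and angle between tin's own z axis and vertical below 0.05 rad and contact force between the fingers and tin below 0.2 N), for 0.2 s.
At the end, for the whole second after the job is handed in: The tin is level between the guides, within 4 mm of the back stop, within 6 mm sideways and straight to 0.06 rad; the keeper's foot bears on its lid with at least 1.5 N; lever released, everything let go and at rest (x of tin in the frame of stand above -0.088 m and y of tin in the frame of stand between -0.006 and 0.006 m and angle between the x axis of tin and the x axis of stand, either way round below 0.06 rad and angle between tin's own z axis and vertical below 0.05 rad and contact force between keeper and tin above 1.5 N and contact force between the fingers and keeper below 0.2 N and value of joint pawl below 0.19 rad and linear speed of each of keeper, tin below 0.005 m/s); the robot touches nothing.
It fails at once if the keeper presses or knocks the tin with more than 12 N (contact force between keeper and tin above 12 N).
It fails at once if the release lever is squeezed (above 0.2 rad) before the tin is home (value of joint pawl above 0.2 rad and x of tin in the frame of stand below -0.09 m).
It fails at once if the tin is tipped more than 0.3 rad (angle between tin's own z axis and vertical above 0.3 rad).
It fails at once if ball, bails or wrench are moved more than 20 mm (distance of any of ball_center, bail_a, bail_b, wrench from where it was at the start of the episode above 0.02 m).
It also fails if it takes over 67 s, if anything falls off the work surface, if the arm or the gripper's body presses on something with over 40 N, if the wrist force passes 120 N, or if a joint passes its speed limit or range.

## Working session

There is one attempt and no reset: what is moved stays moved. The work goes in short steps, Python scripts to look and compute and a tool call to move; the robot and the scene stay as the last step left them, time stands still between calls to the robot, and variables do not carry over. Pictures are saved under pics/ and viewed, at most 10 in all, crops included, and the job is handed in when it is done.

Besides the shell and the picture viewer there is one more tool, called after "Emit:" by a JSON object that holds its "op" and its "data", one argument or row to a line. play_rows: Moves the arm, as the interface text tells. Scaled input: -1 to 1 covers 0.04 m each way for a shift and 5 degrees each way for a turn. Its arguments: {"type":"object","properties":{"deltas":{"type":"array","items":{"type":"array","items":{"type":"array","items":{"type":"number","minimum":-1,"maximum":1}}}},"gripper":{"type":"number"}},"required":["deltas"]}

```bash
mkdir -p pics; ls; cat > h.py <<'E'
import numpy as np, cv2
from workcell import manip
from scipy.spatial.transform import Rotation as R
def grab(n,fn=None):
    s=manip.get_state(); f=manip.grab_frame(n); 
    K=np.array(f["intrinsics"])
    if n=="wrist":
        T=np.eye(4);T[:3,:3]=R.from_quat(s["eef_rot"]).as_matrix();T[:3,3]=s["tool_pos"]
        c2w=T@np.array(f["mount"])
    else: c2w=np.linalg.inv(np.array(f["view"]))
    im=cv2.cvtColor(np.array(f["color"]),cv2.COLOR_RGB2BGR)
    if fn: cv2.imwrite("pics/"+fn,im)
    return im,K,c2w,f
def ray(K,c2w,u,v):
    d=np.linalg.inv(K)@[u,v,1]; d=c2w[:3,:3]@[d[0],-d[1],-d[2]]
    return c2w[:3,3],d/np.linalg.norm(d)
def plane(K,c2w,u,v,z):
    o,d=ray(K,c2w,u,v); return o+d*(z-o[2])/d[2]
def proj(K,c2w,P):
    w=np.linalg.inv(c2w); p=w[:3,:3]@np.array(P)+w[:3,3]; q=K@[p[0],-p[1],-p[2]]; return q[:2]/q[2]
def tri(a,b):
    (o1,d1),(o2,d2)=a,b
    A=np.stack([d1,-d2],1); t=np.linalg.lstsq(A,o2-o1,rcond=None)[0]
    p,q=o1+t[0]*d1,o2+t[1]*d2; return (p+q)/2,np.linalg.norm(p-q)
E
python3 - <<'E'
from h import *
s=manip.get_state();print(s,manip.tcp_to_grasp)
ims=[]
for n in("top","side"):
    im,K,c,f=grab(n,n+"0.png");print(n,K.tolist(),c.round(3).tolist(),[k for k in f])
im,K,c,f=grab("wrist","wrist0.png");print(np.array(f["mount"]).round(4).tolist(),{k:v for k,v in f.items() if k not in("color",)})
E
```

```text
pics
{'clock': 0.0, 'joint_positions': array([-1.47148702e+00,  5.28493011e-01,  1.43390682e+00,  2.02945389e-05,
        1.18137903e+00, -1.78493125e-01]), 'joint_vel': array([ 2.59397843e-04, -1.21071830e-04, -9.67735335e-04, -2.37703470e-04,
        5.10647011e-04, -4.44885439e-06]), 'effort': array([-2.88963733e-03, -4.42362213e+01, -1.78024507e+01, -2.68997892e-04,
        8.46293871e-03, -1.73140734e-05]), 'tool_pos': array([ 0.17136798, -0.60030634,  0.23031568]), 'eef_rot': array([ 9.90368669e-01,  1.38451087e-01,  5.26426816e-05, -1.09187430e-03]), 'ft_force': array([-0.09416051, -0.04208776, -0.39611263]), 'moment': array([0.00101145, 0.004735  , 0.02703294]), 'grasp_force': 0.0, 'finger_gap': 0.08503251238589231} -0.0187
top [[528.7679419055395, 0.0, 286.9078059561537], [0.0, 528.7679419055395, 208.3369466029049], [0.0, 0.0, 1.0]] [[-0.015, 0.995, -0.102, 0.416], [-1.0, -0.016, -0.012, -0.001], [-0.014, 0.102, 0.995, 1.388], [0.0, 0.0, 0.0, 1.0]] ['color', 'intrinsics', 'view']
side [[429.770171156214, 0.0, 278.0968539489454], [0.0, 429.770171156214, 214.8362063484898], [0.0, 0.0, 1.0]] [[-0.988, 0.093, -0.121, 0.443], [-0.152, -0.682, 0.716, 0.685], [-0.016, 0.726, 0.688, 0.78], [0.0, 0.0, 0.0, 1.0]] ['color', 'intrinsics', 'view']
[[-0.0013, 0.9538, 0.3006, 0.0772], [1.0, 0.0012, 0.0005, -0.0003], [0.0001, 0.3006, -0.9538, -0.1428], [0.0, 0.0, 0.0, 1.0]] {'intrinsics': array([[306.62411157,   0.        , 275.71862693],
       [  0.        , 306.62411157, 210.04220686],
       [  0.        ,   0.        ,   1.        ]]), 'mount': array([[-1.25509561e-03,  9.53755096e-01,  3.00582170e-01,
         7.71800129e-02],
       [ 9.99999201e-01,  1.15247574e-03,  5.18710061e-04,
        -3.13948126e-04],
       [ 1.48308706e-04,  3.00582581e-01, -9.53755781e-01,
        -1.42784125e-01],
       [ 0.00000000e+00,  0.00000000e+00,  0.00000000e+00,
         1.00000000e+00]])}
```

View pics/top0.png

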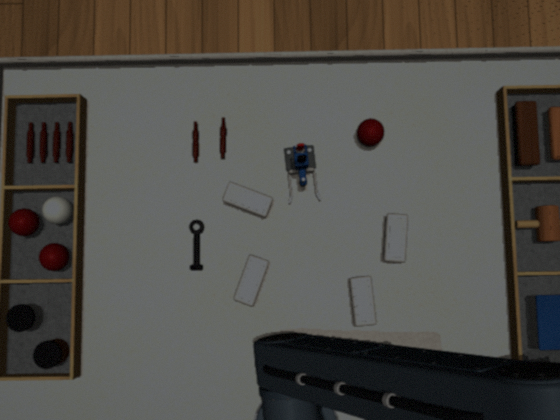

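View pics/side0.png

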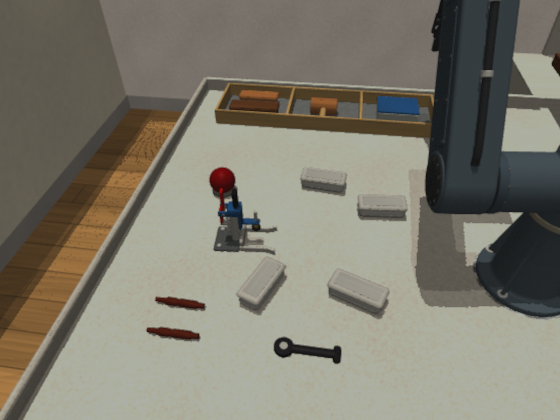

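The top view shows the stand near (300,160) with its bay pointing down the image, the lever red at (300,146) and guides ending near (291,203) and (318,200). Four tins are visible; the farthest right is at (396,237). The side view agrees: stand at (232,235), target tin at (324,180).

```bash
cat > m.py <<'E'
from h import *
def big(im,mask,win):
    u0,u1,v0,v1=win; m=np.zeros_like(mask); m[v0:v1,u0:u1]=mask[v0:v1,u0:u1]
    c=max(cv2.findContours(m,cv2.RETR_EXTERNAL,cv2.CHAIN_APPROX_NONE)[0],key=cv2.contourArea)
    return c
E
python3 - <<'E'
from m import *
im,K,c,_=grab("top"); g=cv2.cvtColor(im,cv2.COLOR_BGR2GRAY); hsv=cv2.cvtColor(im,cv2.COLOR_BGR2HSV)
ims,Ks,cs,_=grab("side")
crop=cv2.resize(im[130:215,265:345],None,fx=5,fy=5,interpolation=cv2.INTER_CUBIC)
crop2=cv2.resize(im[205:270,375:420],None,fx=5,fy=5,interpolation=cv2.INTER_CUBIC)
crop3=cv2.resize(ims[160:260,190:350],None,fx=4,fy=3.5,interpolation=cv2.INTER_CUBIC) 
H=425;o=np.zeros((H,640,3),np.uint8);o[:,:400]=crop;o[:325,400:625]=crop2
cv2.imwrite("pics/c1.png",o);cv2.imwrite("pics/c2.png",crop3)
for nm,i in(("top",im),("side",ims)):
    h=cv2.cvtColor(i,cv2.COLOR_BGR2HSV); print(nm, h[237,396] if nm=="top" else h[180,324], h[237,430] if nm=="top" else h[230,330])
E
```

```text
top [102  12 107] [ 50   7 104]
side [ 19  28 157] [ 32  26 174]
```

View pics/c1.png

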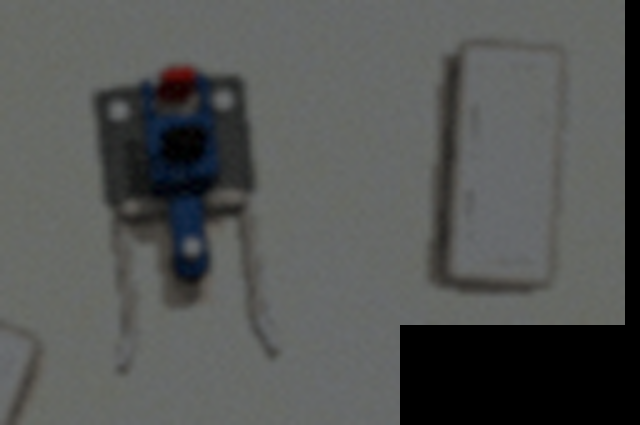

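View pics/c2.png

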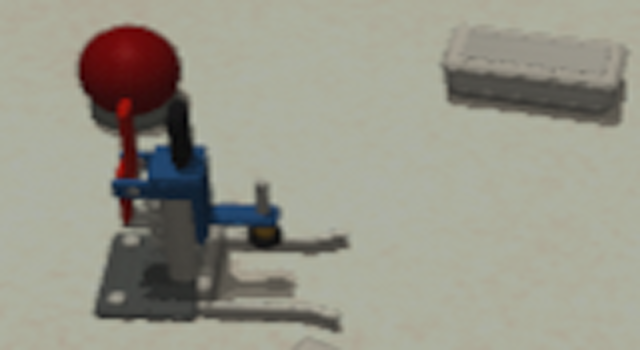

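The crops show the grip top at crop (183,143), i.e. top pixel (301.6,158.6), and the lever at (300.6,146). In the side view the grip top is at (234.5,188) and the lever top at (221,189). The keeper is low, and the tin's rectangle is clean.

```bash
python3 - <<'E'
from m import *
im,K,c,_=grab("top"); ims,Ks,cs,_=grab("side")
G=tri(ray(K,c,301.6,158.6),ray(Ks,cs,234.5,188)); L=tri(ray(K,c,300.6,146),ray(Ks,cs,221,189.1))
print("grip top",G,"lever",L)
cr=lambda u,v:(265+u/5-.4,130+v/5-.4)
for n,(u,v),z in[("gl0",(115,215),.014),("gl1",(127,300),.014),("gr0",(243,215),.014),("gr1",(258,305),.014),("pl0",(97,93),.003),("pl1",(108,205),.003),("pr0",(241,78),.003),("pr1",(254,190),.003),("foot",(191,246),.07)]:
    print(n,plane(K,c,*cr(u,v),z).round(4))
T=[plane(K,c,375+(u-400)/5-.4,205+v/5-.4,.04)[:2] for u,v in((465,45),(565,48),(550,283),(450,278))]
T=np.array(T);print("tin",T.round(4),T.mean(0),cv2.minAreaRect(T.astype(np.float32)))
# two-view tin height: centre of lid side-view corners
cs3=lambda u,v:(190+u/4-.4,160+v/3.5-.4)
for u,v in((460,25),(627,42),(620,85),(445,65)): print(plane(Ks,cs,*cs3(u,v),.04).round(4))
E
```

```text
grip top (array([ 0.65844134, -0.02256783,  0.16958512]), np.float64(0.002089607206806178)) lever (array([ 0.68948735, -0.02083924,  0.16439216]), np.float64(0.0018223473332374953))
gl0 [0.6514 0.012  0.014 ]
gl1 [0.6062 0.0064 0.014 ]
gr0 [ 0.6503 -0.0553  0.014 ]
gr1 [ 0.6024 -0.0622  0.014 ]
pl0 [0.7193 0.0208 0.003 ]
pl1 [0.6588 0.0158 0.003 ]
pr0 [ 0.7261 -0.0561  0.003 ]
pr1 [ 0.6655 -0.0618  0.003 ]
foot [ 0.6254 -0.0266  0.07  ]
tin [[ 0.5366 -0.242 ]
 [ 0.5342 -0.2929]
 [ 0.415  -0.2808]
 [ 0.4183 -0.2304]] [ 0.47602007 -0.26153956] ((0.4762481451034546, -0.26165932416915894), (0.0508580319583416, 0.12150999903678894), 84.384765625)
[ 0.529  -0.2912  0.04  ]
[ 0.4113 -0.2842  0.04  ]
[ 0.4139 -0.2294  0.04  ]
[ 0.5337 -0.2383  0.04  ]
```

```bash
cat >> h.py <<'E'
def go(x,y,z,yaw,step=1.0):
    "spin rows first, then the shift in normalised units in the final tool frame (yaw of tool x, deg)"
    s=manip.get_state(); Rm=R.from_quat(s["eef_rot"]).as_matrix()
    y0=np.degrees(np.arctan2(Rm[1,0],Rm[0,0])); sp=(y0-yaw+180)%360-180
    R2=Rm@R.from_euler("z",sp,degrees=True).as_matrix()
    d=R2.T@(np.array([x,y,z])-s["tool_pos"])/.04
    n=int(np.ceil(abs(d).max()/step))
    print("t %.2f yaw %.2f spin/5: %.3f"%(s["clock"],y0,sp/5),"total",d.round(3),"rows",n,"each",(d/max(n,1)).round(3),"tool_pos",s["tool_pos"].round(4))
E
python3 -c "
from h import *
go(0.64,-0.024,0.26,5.5,.95)"
```

```text
t 0.35 yaw 15.92 spin/5: 2.083 total [ 13.043 -13.233  -0.717] rows 14 each [ 0.932 -0.945 -0.051] tool_pos [ 0.1714 -0.6009  0.2311]
```

Emit:
{"op": "play_rows", "data": {
  "deltas": [
    [[0, 0, -0.36, 1], [0, 0, -0.36, 1], [0.815, -0.827, 0, 0], [0.815, -0.827, 0, 0], [0.815, -0.827, 0, 0], [0.815, -0.827, 0, 0], [0.815, -0.827, 0, 0], [0.815, -0.827, 0, 0], [0.815, -0.827, 0, 0], [0.815, -0.827, 0, 0], [0.815, -0.827, 0, 0], [0.815, -0.827, 0, 0]]
  ],
  "gripper": 1
}}

```text
clock: 1.55
tool_pos: [0.4626, -0.2368, 0.2604]
eef_rot: [0.999, 0.052, 0.0, 0.0]
ft_force: [0.6, 0.3, 0.3]
finger_gap: 0.0857
grasp_force: 0.0
```

Emit:
{"op": "play_rows", "data": {
  "deltas": [
    [[0.815, -0.827, 0, 0], [0.815, -0.827, 0, 0], [0.815, -0.827, 0, 0], [0.815, -0.827, 0, 0], [0.815, -0.827, 0, 0], [0.815, -0.827, 0, 0], [0, 0, 0, 0], [0, 0, 0, 0], [0, 0, 0, 0]]
  ]
}}

```text
clock: 2.45
tool_pos: [0.6349, -0.0215, 0.2599]
eef_rot: [0.999, 0.051, -0.001, 0.0]
ft_force: [0.4, -0.7, -0.0]
finger_gap: 0.0855
grasp_force: 0.0
```

```bash
python3 - <<'E'
from h import *
print(manip.get_state()["tool_pos"],manip.get_state()["joint_vel"].round(3))
im,K,c,_=grab("wrist","w1.png")
for p in [(0.658,-.0226,.165),(0.689,-.0208,.165),(0.625,-0.0266,.04)]: print(proj(K,c,p))
E
```

```text
[ 0.63487871 -0.02147351  0.25988052] [-0.019 -0.006  0.004  0.003 -0.     0.002]
[280.69463884 185.01804707]
[282.66292295 145.18448926]
[279.48289582 188.73305271]
```

View pics/w1.png

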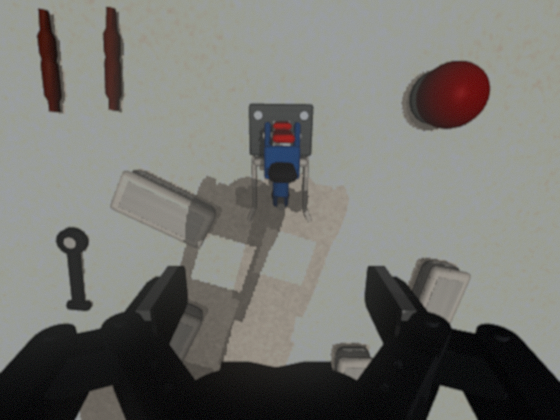

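The wrist view shows the plate with corners at (249,104), (313,104), (314,157), (250,157) and the lever red at (284,131). The grip is dark at about (283,172), and the guide tips are near (255,217) and (308,217). The stand is nearly aligned with the tool.

```bash
python3 - <<'E'
from m import *
im,K,c,_=grab("wrist"); hsv=cv2.cvtColor(im,cv2.COLOR_BGR2HSV)
def blobs(m,win):
    u0,u1,v0,v1=win; m=m[v0:v1,u0:u1].astype(np.uint8); n,l,st,ce=cv2.connectedComponentsWithStats(m)
    return [(st[i,:4]+[u0,v0,0,0],st[i,4],(ce[i]+[u0,v0]).round(1)) for i in range(1,n) if st[i,4]>8]
H,S,V=[hsv[...,i].astype(int) for i in range(3)]
red=((H<8)|(H>172))&(S>130); blue=(abs(H-110)<12)&(S>110); blk=(V<45)
for n,m in(("red",red),("blue",blue),("black",blk)): print(n,blobs(m,(245,320,95,225)))
print("plate px",hsv[108,280],hsv[100,280],hsv[115,258])
pl=(V<90)&(S<70)
b=(V<90);
for z,p in[(0.003,(249,104)),(0.003,(313,104)),(.003,(258,115)),(.003,(304,115)),(.014,(255,217)),(.014,(308,217))]: print(p,plane(K,c,*p,z).round(4))
# plate outer edges by gradient
g=cv2.GaussianBlur(cv2.cvtColor(im,cv2.COLOR_BGR2GRAY),(3,3),0).astype(float)
for v in(108,122,135,150): 
    d=np.diff(g[v,238:325]); print(v,"L",238.5+d[:22].argmin(),"R",238.5+62+d[62:].argmax(), plane(K,c,238.5+d[:22].argmin(),v,.003)[:2].round(4),plane(K,c,300.5+d[62:].argmax(),v,.003)[:2].round(4))
for v in (170,180,190,200): # guides
    print(v,g[v,248:316:1].astype(int).tolist())
E
```

```text
red [(array([273, 122,  18,   9]), np.int32(125), array([281.5, 126. ])), (array([272, 132,  22,  11]), np.int32(183), array([282.7, 137.2]))]
blue [(array([264, 123,  35,  55]), np.int32(853), array([280.7, 151.2])), (array([273, 183,  15,  14]), np.int32(181), array([280. , 189.3]))]
black [(array([269, 163,  27,  19]), np.int32(443), array([281.4, 172.2]))]
plate px [60  3 78] [ 45  10 154] [ 96   8 156]
(249, 104) [0.7189 0.0202 0.003 ]
(313, 104) [ 0.7268 -0.0583  0.003 ]
(258, 115) [0.7071 0.0081 0.003 ]
(304, 115) [ 0.7129 -0.0489  0.003 ]
(255, 217) [0.5768 0.0006 0.014 ]
(308, 217) [ 0.5839 -0.07    0.014 ]
108 L 247.5 R 312.5 [0.7141 0.0217] [ 0.7221 -0.0583]
122 L 247.5 R 311.5 [0.6975 0.0205] [ 0.7055 -0.0593]
135 L 248.5 R 311.5 [0.6818 0.0181] [ 0.6898 -0.0615]
150 L 248.5 R 310.5 [0.663  0.0167] [ 0.671  -0.0627]
170 [152, 149, 138, 123, 119, 125, 124, 116, 118, 132, 143, 142, 135, 128, 117, 97, 74, 59, 51, 46, 41, 37, 35, 34, 35, 35, 35, 35, 35, 36, 35, 35, 36, 36, 36, 36, 36, 36, 37, 37, 37, 36, 36, 36, 36, 38, 43, 50, 56, 64, 84, 113, 133, 129, 110, 97, 104, 120, 12
[... 236 characters left out ...]
 48, 55, 66, 85, 107, 123, 132, 137, 139, 136, 121, 100, 90, 99, 111, 115, 118, 128, 137, 141, 143, 147, 150, 151, 152]
190 [84, 84, 83, 80, 76, 74, 72, 71, 72, 77, 81, 83, 83, 82, 82, 82, 82, 83, 84, 84, 84, 83, 80, 71, 58, 51, 51, 54, 56, 57, 57, 58, 58, 58, 58, 57, 56, 55, 53, 57, 68, 78, 84, 87, 90, 95, 101, 111, 122, 131, 130, 121, 106, 91, 83, 87, 95, 100, 105, 117, 132, 143, 146, 145, 143, 141, 141, 142]
200 [86, 86, 83, 79, 75, 74, 72, 70, 71, 77, 82, 84, 84, 84, 83, 83, 83, 82, 81, 81, 80, 81, 80, 73, 59, 47, 42, 44, 47, 51, 54, 55, 55, 55, 54, 51, 47, 44, 46, 56, 72, 83, 87, 87, 86, 86, 86, 85, 85, 84, 84, 85, 83, 78, 73, 73, 75, 76, 82, 101, 125, 141, 146, 146, 144, 143, 141, 139]
```

```bash
python3 - <<'E'
from m import *
im,K,c,_=grab("top"); hsv=cv2.cvtColor(im,cv2.COLOR_BGR2HSV).astype(int); 
print("top V/S at col 301,302"); 
for u in(300,301,302): print([(v,*hsv[v,u]) for v in range(149,170)])
print("row157",[(u,*hsv[157,u]) for u in range(290,314)])
w,Kw,cw,_=grab("wrist"); hw=cv2.cvtColor(w,cv2.COLOR_BGR2HSV).astype(int)
print("wrist col 281",[(v,*hw[v,281]) for v in range(140,200,1)])
s,Ks,cs,_=grab("side"); hs=cv2.cvtColor(s,cv2.COLOR_BGR2HSV).astype(int)
print("side V", hs[182:205,228:246,2].tolist())
E
```

```text
top V/S at col 301,302
[(149, np.int64(109), np.int64(73), np.int64(28)), (150, np.int64(109), np.int64(66), np.int64(31)), (151, np.int64(98), np.int64(43), np.int64(24)), (152, np.int64(120), np.int64(49), np.int64(21)), (153, np.int64(93), np.int64(232), np.int64(11)), (154, np.int64(110), np.int64(81), np.int64(19)), (155, np.int64(130), np.int64(45), np.int64(17)), (156, np.int64(115), np.int64(81), np.int64(19)), (157, np.int64(110), np.int64(38), np.int64(20)), (158, np.int64(38), np.int64(34), np.int64(30)), (159, np.int64(20), np.int64(70), np.int64(33)), (160, np.int64(45), np.int64(70), np.int64(22)), (161, np.int64(120), np.int64(30), np.int64(17)), (162, np.int64(0), np.int64(0), np.int64(9)), (163, np.int64(75), np.int64(78), np.int64(13)), (164, np.int64(10), np.int64(191), np.int64(4)), (165, np.int64(143), np.int64(146), np.int64(7)), (166, np.int64(96), np.int64(213), np.int64(6)), (167, np.int64(105), np.int64(255), np.int64(14)), (168, np.int64(107), np.int64(255), np.int64(26)), (169, np.int64(106), np.int64(196), np.int64(43))]
[(149, np.int64(99), np.int64(64),
[... 7504 characters left out ...]
172, 172, 171, 172, 173], [97, 107, 107, 87, 16, 16, 16, 17, 14, 63, 132, 172, 172, 172, 172, 171, 170, 170], [110, 113, 132, 126, 39, 16, 14, 14, 16, 63, 133, 172, 173, 172, 173, 172, 171, 170], [155, 154, 161, 145, 67, 16, 16, 14, 14, 49, 126, 173, 173, 173, 173, 173, 173, 172], [172, 172, 172, 148, 75, 15, 15, 16, 15, 35, 122, 173, 173, 173, 173, 172, 172, 172], [155, 126, 127, 108, 56, 14, 16, 16, 14, 26, 90, 131, 135, 153, 173, 173, 172, 172], [130, 105, 106, 95, 61, 16, 15, 16, 14, 21, 70, 100, 103, 118, 159, 173, 173, 173], [109, 105, 105, 97, 65, 16, 16, 15, 14, 19, 66, 95, 92, 116, 166, 173, 173, 173], [98, 106, 106, 104, 79, 16, 16, 15, 14, 22, 53, 80, 94, 108, 150, 172, 172, 173]]
```

```bash
python3 - <<'E'
from h import *
w,Kw,cw,_=grab("wrist"); s,Ks,cs,_=grab("side")
for v in(187,188,189): print(tri(ray(Kw,cw,282.3,182),ray(Ks,cs,236.5,v)))
for z in(.15,.155,.16,.165): print(z,plane(Kw,cw,282.3,182,z).round(4),"width",np.linalg.norm(plane(Kw,cw,268.5,178,z)-plane(Kw,cw,296,178,z)))
# foot arm end z~0.055, lever top
print("arm end",plane(Kw,cw,280.5,196.8,.06+.0).round(4),plane(Kw,cw,280.5,196.8,.072).round(4))
E
```

```text
(array([ 0.65876457, -0.02541539,  0.16875552]), np.float64(0.006446165243329486))
(array([ 0.6585793 , -0.02534947,  0.16612942]), np.float64(0.005628198579117354))
(array([ 0.65839327, -0.02528248,  0.16349525]), np.float64(0.0048073039373108485))
0.15 [ 0.6577 -0.0248  0.15  ] width 0.02304434434080668
0.155 [ 0.6588 -0.0246  0.155 ] width 0.022589157665439927
0.16 [ 0.6599 -0.0244  0.16  ] width 0.022133970990073203
0.165 [ 0.6609 -0.0241  0.165 ] width 0.02167878431470645
arm end [ 0.6209 -0.0285  0.06  ] [ 0.624 -0.028  0.072]
```

```bash
python3 -c "
from h import *
go(0.664,-0.0242,0.124,5.6,.5)"
```

```text
t 2.80 yaw 5.84 spin/5: 0.048 total [0.703 0.134 3.408] rows 7 each [0.1   0.019 0.487] tool_pos [ 0.6355 -0.0216  0.2603]
```

Emit:
{"op": "play_rows", "data": {
  "deltas": [
    [[0.35, 0.067, 0.2, 0.048], [0.353, 0.067, 0.4, 0], [0, 0, 0.6, 0], [0, 0, 0.6, 0], [0, 0, 0.6, 0], [0, 0, 0.5, 0], [0, 0, 0.3, 0], [0, 0, 0.2, 0], [0, 0, 0, 0], [0, 0, 0, 0]]
  ]
}}

```text
clock: 3.8
tool_pos: [0.665, -0.0234, 0.1247]
eef_rot: [0.999, 0.049, 0.001, 0.0]
ft_force: [0.3, -0.4, 0.0]
finger_gap: 0.0858
grasp_force: 0.0
```

Emit:
{"op": "play_rows", "data": {
  "deltas": [
    [[0, 0, 0, 0], [0, 0, 0, 0], [0, 0, 0, 0], [0, 0, 0, 0], [0, 0, 0, 0], [0, 0, 0, 0], [0, 0, 0, 0], [0, 0, 0, 0]]
  ],
  "gripper": 0
}}

```text
clock: 4.6
tool_pos: [0.6644, -0.024, 0.1247]
eef_rot: [0.999, 0.049, 0.0, 0.001]
ft_force: [-0.9, -4.4, 4.6]
finger_gap: 0.0231
grasp_force: 59.1
```

```bash
python3 - <<'E'
from h import *
s=manip.get_state();print({k:np.round(s[k],4) for k in("clock","tool_pos","ft_force","moment","finger_gap","grasp_force")})
im,K,c,_=grab("wrist");s,Ks,cs,_=grab("side")
o=np.zeros((420,800,3),np.uint8); o[:, :450]=cv2.resize(im[60:340,130:430],(450,420)); o[:,450:]=cv2.resize(s[150:270,180:280],(350,420))
cv2.imwrite("pics/w2.png",o)
E
```

```text
{'clock': np.float64(4.6), 'tool_pos': array([ 0.6644, -0.024 ,  0.1247]), 'ft_force': array([-0.8636, -4.3526,  4.5758]), 'moment': array([-0.4837,  0.2795, -0.0773]), 'finger_gap': np.float64(0.0231), 'grasp_force': np.float64(59.063)}
```

View pics/w2.png

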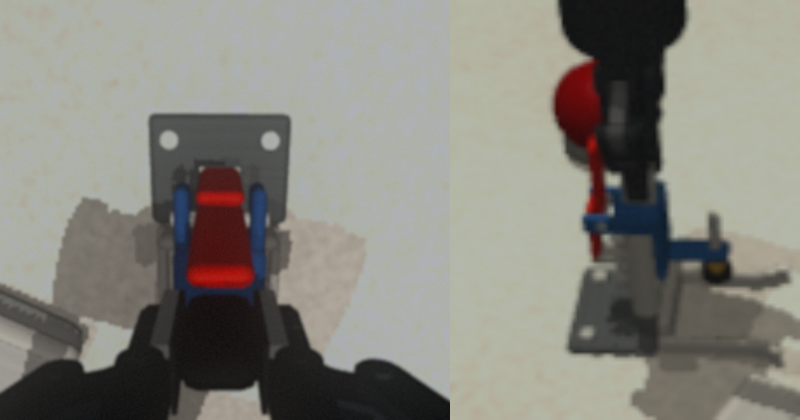

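The pads hold the grip (gap 23 mm), and the lever at crop (220,275) is untouched. Now lifting slowly.

Emit:
{"op": "play_rows", "data": {
  "deltas": [
    [[0, 0, -0.075, 0], [0, 0, -0.075, 0], [0, 0, -0.075, 0], [0, 0, -0.075, 0], [0, 0, -0.05, 0], [0, 0, 0, 0], [0, 0, 0, 0]]
  ]
}}

```text
clock: 5.4
tool_pos: [0.6644, -0.0239, 0.1366]
eef_rot: [0.999, 0.049, -0.0, 0.0]
ft_force: [2.3, -5.1, -5.3]
finger_gap: 0.0233
grasp_force: 61.3
```

Emit:
{"op": "play_rows", "data": {
  "deltas": [
    [[0, 0, -0.075, 0], [0, 0, -0.075, 0], [0, 0, -0.075, 0], [0, 0, -0.075, 0], [0, 0, 0, 0], [0, 0, 0, 0]]
  ]
}}

```text
clock: 6.0
tool_pos: [0.6644, -0.0239, 0.1489]
eef_rot: [0.999, 0.049, -0.0, 0.0]
ft_force: [2.3, -4.6, -4.8]
finger_gap: 0.0232
grasp_force: 62.1
```

```bash
python3 - <<'E'
from h import *
s=manip.get_state();print({k:np.round(s[k],4) for k in("clock","tool_pos","ft_force","finger_gap","grasp_force")})
im,K,c,_=grab("wrist");s,Ks,cs,_=grab("side")
h=cv2.cvtColor(s,cv2.COLOR_BGR2HSV).astype(int)
m=(abs(h[...,0]-110)<12)&(h[...,1]>120); v,u=np.nonzero(m[150:270,200:275]); v+=150;u+=200
print("blue side bbox",u.min(),u.max(),v.min(),v.max())
cv2.imwrite("pics/s3.png",s)
E
```

```text
{'clock': np.float64(6.0), 'tool_pos': array([ 0.6644, -0.0239,  0.1489]), 'ft_force': array([ 2.2775, -4.5865, -4.7794]), 'finger_gap': np.float64(0.0232), 'grasp_force': np.float64(62.0884)}
blue side bbox 217 258 195 221
```

```bash
python3 - <<'E'
from h import *
s,Ks,cs,_=grab("side"); a=np.radians(5.6); Rz=np.array([[np.cos(a),-np.sin(a),0],[np.sin(a),np.cos(a),0],[0,0,1]])
for ox in(.671,.675,.679):
  for l in(0,.012):
    o=np.array([ox,-.0235,0]); f=lambda x,y,z:proj(Ks,cs,o+Rz@[x,y,z+l]).round(1)
    print(ox,l,"arm end top y-",f(-.062,-.009,.06),"grip top -x mid",f(-.014,0,.15),"bridge top -x +y",f(-.014,.017,.104),"stand post top",proj(Ks,cs,o+[0,0,.095]).round(1))
E
python3 - <<'E'
import cv2,numpy as np
a=cv2.imread("pics/side0.png");b=cv2.imread("pics/s3.png")
o=np.zeros((600,800,3),np.uint8)
for i,x in enumerate((a,b)): o[:, 400*i:400*i+400]=cv2.resize(x[165:265,205:271],(400,600),interpolation=cv2.INTER_CUBIC)
cv2.imwrite("pics/cmp.png",o)
E
```

```text
0.671 0 arm end top y- [259.9 220.6] grip top -x mid [236.5 194.2] bridge top -x +y [237.3 214.2] stand post top [232.5 211.8]
0.671 0.012 arm end top y- [259.7 217. ] grip top -x mid [236.1 190.1] bridge top -x +y [236.8 210.4] stand post top [232.5 211.8]
0.675 0 arm end top y- [258.3 220.4] grip top -x mid [234.8 194. ] bridge top -x +y [235.6 214. ] stand post top [230.9 211.7]
0.675 0.012 arm end top y- [258.  216.8] grip top -x mid [234.3 189.9] bridge top -x +y [235.1 210.2] stand post top [230.9 211.7]
0.679 0 arm end top y- [256.6 220.3] grip top -x mid [233.1 193.8] bridge top -x +y [233.9 213.9] stand post top [229.2 211.5]
0.679 0.012 arm end top y- [256.4 216.7] grip top -x mid [232.6 189.8] bridge top -x +y [233.4 210. ] stand post top [229.2 211.5]
```

View pics/cmp.png

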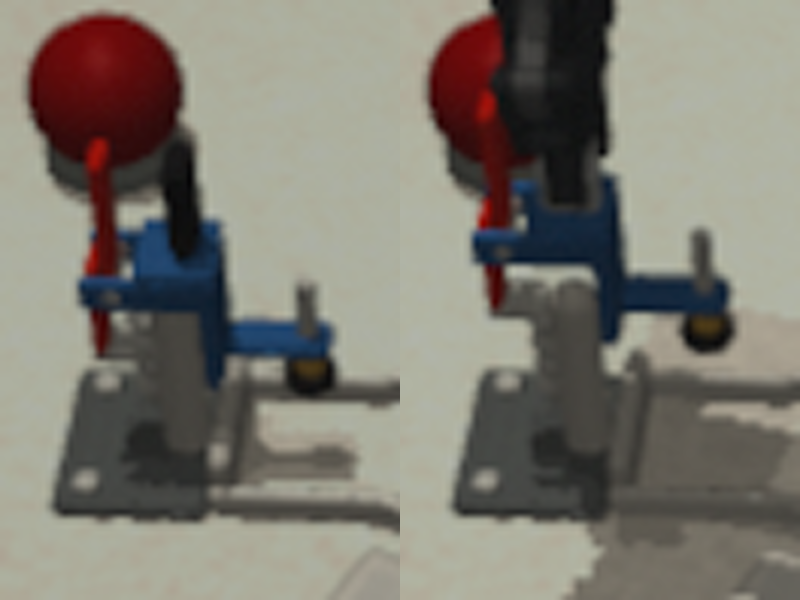

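Left to right, the keeper rose about 7 px (24 mm), with the post top now visible at crop (580,290). The start lift is ambiguous (0 or 12 mm), so I'll creep up and feel for the hard stop.

Emit:
{"op": "play_rows", "data": {
  "deltas": [
    [[0, 0, -0.05, 0], [0, 0, -0.05, 0], [0, 0, -0.03, 0], [0, 0, 0, 0]]
  ]
}}

```text
clock: 6.55
tool_pos: [0.6644, -0.0239, 0.1541]
eef_rot: [0.999, 0.049, -0.0, 0.0]
ft_force: [1.9, -4.6, -4.9]
finger_gap: 0.0231
grasp_force: 62.0
```

Emit:
{"op": "play_rows", "data": {
  "deltas": [
    [[0, 0, -0.025, 0], [0, 0, -0.02, 0], [0, 0, 0, 0]]
  ]
}}

```text
clock: 6.85
tool_pos: [0.6644, -0.0239, 0.1558]
eef_rot: [0.999, 0.049, -0.0, 0.0]
ft_force: [1.2, -4.3, -4.4]
finger_gap: 0.0232
grasp_force: 62.0
```

Emit:
{"op": "play_rows", "data": {
  "deltas": [
    [[0, 0, -0.02, 0], [0, 0, 0, 0]]
  ]
}}

```text
clock: 7.05
tool_pos: [0.6644, -0.0239, 0.1566]
eef_rot: [0.999, 0.049, -0.0, 0.0]
ft_force: [2.3, -5.5, -4.0]
finger_gap: 0.0228
grasp_force: 62.0
```

Emit:
{"op": "play_rows", "data": {
  "deltas": [
    [[0, 0, -0.02, 0], [0, 0, 0, 0]]
  ]
}}

```text
clock: 7.25
tool_pos: [0.6644, -0.0239, 0.157]
eef_rot: [0.999, 0.049, -0.0, 0.0]
ft_force: [2.1, -5.4, -6.5]
finger_gap: 0.023
grasp_force: 61.6
```

Emit:
{"op": "play_rows", "data": {
  "deltas": [
    [[0, 0, -0.02, 0], [0, 0, 0, 0]]
  ]
}}

```text
clock: 7.45
tool_pos: [0.6643, -0.0239, 0.157]
eef_rot: [0.999, 0.049, -0.0, 0.0]
ft_force: [3.2, -5.1, -9.5]
finger_gap: 0.0229
grasp_force: 61.3
```

Emit:
{"op": "play_rows", "data": {
  "deltas": [
    [[0, 0, -0.02, 0], [0, 0, 0, 0]]
  ]
}}

```text
clock: 7.65
tool_pos: [0.6644, -0.0239, 0.157]
eef_rot: [0.999, 0.049, -0.0, 0.0]
ft_force: [4.5, -4.6, -11.8]
finger_gap: 0.0229
grasp_force: 60.9
```

Hard stop felt at z = 0.157, which is lift 44, so the keeper began at about 12 mm. I'll lower it into the top notch at about 0.149.

Emit:
{"op": "play_rows", "data": {
  "deltas": [
    [[0, 0, 0.1, 0], [0, 0, 0.1, 0], [0, 0, 0.05, 0], [0, 0, 0, 0], [0, 0, 0, 0]]
  ]
}}

```text
clock: 8.15
tool_pos: [0.6644, -0.0239, 0.1489]
eef_rot: [0.999, 0.049, -0.0, 0.0]
ft_force: [1.6, -5.9, -5.5]
finger_gap: 0.0232
grasp_force: 62.3
```

Emit:
{"op": "play_rows", "data": {
  "deltas": [
    [[0, 0, 0.015, 0], [0, 0, 0, 0]]
  ]
}}

```text
clock: 8.35
tool_pos: [0.6644, -0.024, 0.1488]
eef_rot: [0.999, 0.049, -0.0, 0.0]
ft_force: [2.1, -5.2, -3.8]
finger_gap: 0.0231
grasp_force: 62.3
```

Emit:
{"op": "play_rows", "data": {
  "deltas": [
    [[0, 0, 0.01, 0], [0, 0, 0, 0], [0, 0, 0, 0], [0, 0, 0, 0], [0, 0, 0, 0], [0, 0, 0, 0]]
  ],
  "gripper": 1
}}

```text
clock: 8.95
tool_pos: [0.6642, -0.0231, 0.1494]
eef_rot: [0.999, 0.05, 0.0, -0.0]
ft_force: [-0.1, 0.5, -0.8]
finger_gap: 0.0853
grasp_force: 0.0
```

Emit:
{"op": "play_rows", "data": {
  "deltas": [
    [[0, 0, -0.3, 0], [0, 0, -0.7, 0], [0, 0, -0.9, 0], [0, 0, -0.9, 0], [0, 0, 0, 0]]
  ]
}}

```text
clock: 9.45
tool_pos: [0.6679, -0.0239, 0.2691]
eef_rot: [0.999, 0.05, 0.007, 0.002]
ft_force: [-0.0, -0.9, 0.7]
finger_gap: 0.0855
grasp_force: 0.0
```

```bash
python3 - <<'E'
from h import *
s=manip.get_state();print({k:np.round(s[k],4) for k in("clock","tool_pos","ft_force","finger_gap","grasp_force")})
s,Ks,cs,_=grab("side")
h=cv2.cvtColor(s,cv2.COLOR_BGR2HSV).astype(int)
m=(abs(h[...,0]-110)<12)&(h[...,1]>120); v,u=np.nonzero(m[150:270,200:275]); v+=150;u+=200
print("blue side bbox",u.min(),u.max(),v.min(),v.max())
go(0.474,-0.2615,0.20,-5,.9)
E
```

```text
{'clock': np.float64(9.45), 'tool_pos': array([ 0.6679, -0.0239,  0.2691]), 'ft_force': array([-0.0019, -0.8626,  0.7345]), 'finger_gap': np.float64(0.0855), 'grasp_force': np.float64(0.0)}
blue side bbox 217 258 194 221
t 9.50 yaw 5.68 spin/5: 2.136 total [-4.285  6.341  1.619] rows 8 each [-0.536  0.793  0.202] tool_pos [ 0.6663 -0.0237  0.266 ]
```

Emit:
{"op": "play_rows", "data": {
  "deltas": [
    [[-0.6, 0.79, 0, 1], [-0.75, 0.77, 0, 1], [-0.7, 0.79, 0.2, 0.136], [-0.7, 0.79, 0.4, 0], [-0.7, 0.79, 0.5, 0], [-0.7, 0.79, 0.5, 0], [-0.7, 0.79, 0.5, 0], [-0.7, 0.79, 0.5, 0], [0, 0, 0.3, 0], [0, 0, 0, 0], [0, 0, 0, 0]]
  ]
}}

```text
clock: 10.6
tool_pos: [0.4301, -0.2625, 0.145]
eef_rot: [0.999, -0.044, -0.0, -0.001]
ft_force: [-0.4, -1.2, -0.1]
finger_gap: 0.0854
grasp_force: 0.0
```

```bash
python3 - <<'E'
from m import *
s=manip.get_state();print(s["tool_pos"],abs(s["joint_vel"]).max())
im,K,c,_=grab("wrist","w4.png")
for p in[(.536,-.242,.04),(.534,-.293,.04),(.415,-.2855,.04),(.416,-.230,.04)]:print(proj(K,c,p).round(1))
E
```

```text
[ 0.43011122 -0.26249348  0.145037  ] 0.023037832948644213
[236.6  75.8]
[305.1  72.1]
[304.7 223.2]
[240.4 227.5]
```

View pics/w4.png

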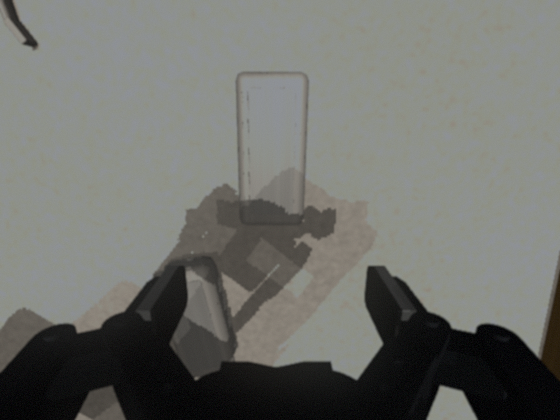

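The wrist view shows the tin's lid at corners (237,72), (308,72), (304,224), (241,224), as predicted. A neighbour tin's near corner is at about (215,258).

```bash
python3 - <<'E'
from m import *
im,K,c,_=grab("wrist")
T=np.array([plane(K,c,u,v,.04)[:2] for u,v in((236.5,72),(308,72),(304.5,224),(240.5,224))])
print(T.round(4),T.mean(0).round(4)); 
e=lambda a,b:(np.linalg.norm(b-a).round(4),np.degrees(np.arctan2(*(b-a)[::-1])).round(1))
print(e(T[3],T[0]),e(T[2],T[1]),e(T[1],T[0]),e(T[2],T[3]))
print("other tin",[plane(K,c,u,v,.04)[:2].round(4).tolist() for u,v in((215,256),(185,258),(235,345))])
# tin far edge height check between top cam and wrist
x=np.array([np.cos(np.radians(-4.9)),np.sin(np.radians(-4.9))]); g=T.mean(0)-.046*x; print("grasp",g)
go(*g,.022,-4.9,.7)
E
```

```text
[[ 0.5393 -0.2423]
 [ 0.5347 -0.2952]
 [ 0.4148 -0.2855]
 [ 0.4197 -0.2305]] [ 0.4771 -0.2634]
(np.float64(0.1202), np.float64(-5.6)) (np.float64(0.1202), np.float64(-4.7)) (np.float64(0.0532), np.float64(85.0)) (np.float64(0.0551), np.float64(85.0))
other tin [[0.3915, -0.2042], [0.3919, -0.1772], [0.2941, -0.2097]]
grasp [ 0.4312901  -0.25944065]
t 10.70 yaw -4.93 spin/5: -0.005 total [-3.000e-03 -7.800e-02  3.095e+00] rows 5 each [-0.001 -0.016  0.619] tool_pos [ 0.4311 -0.2625  0.1458]
```

Emit:
{"op": "play_rows", "data": {
  "deltas": [
    [[0, -0.085, 0.5, 0], [0, 0, 0.8, 0], [0, 0, 0.8, 0], [0, 0, 0.7, 0], [0, 0, 0.4, 0], [0, 0, 0.19, 0], [0, 0, 0, 0], [0, 0, 0, 0]]
  ]
}}

```text
clock: 11.5
tool_pos: [0.4314, -0.2596, 0.0105]
eef_rot: [0.999, -0.043, 0.001, 0.001]
ft_force: [-0.7, -0.1, 1.5]
finger_gap: 0.0853
grasp_force: 0.0
```

Emit:
{"op": "play_rows", "data": {
  "deltas": [
    [[0, 0, 0, 0], [0, 0, 0, 0], [0, 0, 0, 0], [0, 0, 0, 0], [0, 0, 0, 0], [0, 0, 0, 0], [0, 0, 0, 0]]
  ],
  "gripper": 0
}}

```text
clock: 12.2
tool_pos: [0.431, -0.2598, 0.0109]
eef_rot: [0.999, -0.044, 0.001, 0.001]
ft_force: [0.4, 0.7, 5.8]
finger_gap: 0.0556
grasp_force: 64.7
```

```bash
python3 - <<'E'
from m import *
s=manip.get_state();print({k:np.round(s[k],4) for k in("clock","tool_pos","ft_force","finger_gap","grasp_force")})
im,K,c,_=grab("wrist","w5.png"); g=cv2.GaussianBlur(cv2.cvtColor(im,cv2.COLOR_BGR2GRAY),(5,5),0).astype(float)
# far end of tin along tool axis: strongest edges in the mid column
col=g[:, 268:284].mean(1); d=np.diff(col); print([(i,round(d[i],1)) for i in np.argsort(-abs(d))[:12]])
for v in range(60,140,6): print(v,plane(K,c,276,v,.04)[:2].round(4),end=' ')
E
```

```text
{'clock': np.float64(12.2), 'tool_pos': array([ 0.431 , -0.2598,  0.0109]), 'ft_force': array([0.4411, 0.68  , 5.8446]), 'finger_gap': np.float64(0.0556), 'grasp_force': np.float64(64.654)}
[(np.int64(366), np.float64(-19.6)), (np.int64(365), np.float64(-18.1)), (np.int64(367), np.float64(-13.8)), (np.int64(364), np.float64(-11.1)), (np.int64(21), np.float64(-10.8)), (np.int64(252), np.float64(-10.1)), (np.int64(251), np.float64(-9.7)), (np.int64(22), np.float64(-8.8)), (np.int64(250), np.float64(-7.0)), (np.int64(20), np.float64(-6.6)), (np.int64(253), np.float64(-6.2)), (np.int64(368), np.float64(-5.9))]
60 [ 0.5249 -0.2677] 66 [ 0.523  -0.2675] 72 [ 0.5212 -0.2673] 78 [ 0.5193 -0.2672] 84 [ 0.5174 -0.267 ] 90 [ 0.5155 -0.2668] 96 [ 0.5135 -0.2667] 102 [ 0.5116 -0.2665] 108 [ 0.5096 -0.2663] 114 [ 0.5076 -0.2661] 120 [ 0.5055 -0.266 ] 126 [ 0.5035 -0.2658] 132 [ 0.5014 -0.2656] 138 [ 0.4993 -0.2654]
```

```bash
python3 - <<'E'
from h import *
s=manip.get_state(); f=manip.grab_frame("wrist"); K=np.array(f["intrinsics"])
T=np.eye(4);a=np.radians(5.84);T[:3,:3]=np.array([[np.cos(a),np.sin(a),0],[np.sin(a),-np.cos(a),0],[0,0,-1]]);T[:3,3]=[.6355,-.0216,.2603]
c=T@np.array(f["mount"])
for v in(165,185,205):
    l,r=plane(K,c,255,v,.014),plane(K,c,302.7,v,.014); m=(l+r)/2; print(v,m.round(4),np.linalg.norm(l-r).round(4),"pinch-line y there",-.024+(m[0]-.6643)*np.tan(np.radians(5.7)))
print("plate mid far",plane(K,c,280.5,104,.003).round(4), "backstop~",plane(K,c,279,158,.0).round(4))
w=cv2.cvtColor(cv2.imread("pics/w1.png"),cv2.COLOR_BGR2GRAY).astype(int); print([int(x) for x in w[145:182,262]],[int(x) for x in w[145:182,300]],[int(x) for x in w[205:225,255]],[int(x) for x in w[205:225,307]])
sx=.672;d=np.array([np.cos(np.radians(5.7)),np.sin(np.radians(5.7))]);p=np.array([.6643,-.024])
for off in(-.122-.11,-.122): print(p+off*d)
go(*(p+(-.122-.11)*d),.016,5.7,.9)
E
```

```text
165 [ 0.6502 -0.0236  0.014 ] 0.0607 pinch-line y there -0.025404297848820766
185 [ 0.6244 -0.0263  0.014 ] 0.0619 pinch-line y there -0.027985109325839093
205 [ 0.5975 -0.0291  0.014 ] 0.0631 pinch-line y there -0.0306714892689788
plate mid far [ 0.7237 -0.0181  0.003 ] backstop~ [ 0.6572 -0.0232  0.    ]
[53, 53, 54, 53, 52, 52, 54, 52, 49, 47, 51, 54, 58, 68, 77, 85, 85, 86, 84, 78, 76, 84, 91, 95, 102, 125, 143, 148, 147, 147, 147, 149, 151, 152, 148, 141, 124] [67, 66, 67, 66, 64, 63, 65, 63, 64, 60, 57, 57, 61, 72, 93, 107, 119, 121, 118, 111, 102, 105, 120, 129, 133, 134, 134, 132, 124, 123, 123, 127, 133, 137, 140, 141, 138] [70, 71, 73, 73, 79, 78, 80, 80, 82, 82, 84, 84, 86, 88, 87, 87, 86, 86, 84, 85] [124, 125, 120, 111, 105, 114, 128, 136, 137, 137, 136, 133, 132, 130, 129, 130, 130, 135, 143, 148]
[ 0.43344711 -0.04704218]
[ 0.54290322 -0.03611701]
t 12.30 yaw -5.00 spin/5: -2.140 total [ 0.588 -5.287 -0.134] rows 6 each [ 0.098 -0.881 -0.022] tool_pos [ 0.431  -0.2598  0.0109]
```

Emit:
{"op": "play_rows", "data": {
  "deltas": [
    [[0.1, 0, -0.12, 0], [0.2, 0, 0, -1], [0.2, 0, 0, -1], [0.09, -0.3, 0, -0.16], [0, -0.6, 0, 0], [0, -0.85, 0, 0], [0, -0.85, 0, 0], [0, -0.85, 0, 0], [0, -0.85, 0, 0], [0, -0.6, 0, 0], [0, -0.35, 0, 0], [0, 0, 0, 0]]
  ]
}}

```text
clock: 13.5
tool_pos: [0.4319, -0.0492, 0.0146]
eef_rot: [0.999, 0.052, -0.001, -0.0]
ft_force: [0.7, 0.3, -2.3]
finger_gap: 0.0554
grasp_force: 63.8
```

```bash
python3 - <<'E'
from h import *
s=manip.get_state();print({k:np.round(s[k],4) for k in("clock","tool_pos","ft_force","finger_gap","grasp_force")})
im,K,c,_=grab("wrist","w6.png")
d=np.array([np.cos(np.radians(5.8)),np.sin(np.radians(5.8))]);p=np.array([.6643,-.0238])
go(*(p+(-.122-.09)*d),.012,5.8,.9)
q=p+.008*d
for x,y,z in[(-.098,.042,.014),(-.098,-.042,.014),(-.082,.0305,.014),(-.082,-.0305,.014),(-.024,.0305,.014),(-.022,0,.03)]:
    n=np.array([-d[1],d[0]]); P=[*(q+x*d+y*n),z]; print((x,y),proj(K,c,P).round(1))
E
```

```text
{'clock': np.float64(13.5), 'tool_pos': array([ 0.4319, -0.0492,  0.0146]), 'ft_force': array([ 0.6592,  0.3428, -2.3153]), 'finger_gap': np.float64(0.0554), 'grasp_force': np.float64(63.8431)}
t 13.55 yaw 5.87 spin/5: 0.015 total [ 0.519 -0.083  0.066] rows 1 each [ 0.519 -0.083  0.066] tool_pos [ 0.4331 -0.0506  0.0146]
(-0.098, 0.042) [162.2 -70.8]
(-0.098, -0.042) [383.3 -70.6]
(-0.082, 0.0305) [ 188.9 -124.8]
(-0.082, -0.0305) [ 356.4 -124.7]
(-0.024, 0.0305) [ 173.  -367.2]
(-0.022, 0) [ 271.6 -472.7]
```

View pics/w6.png

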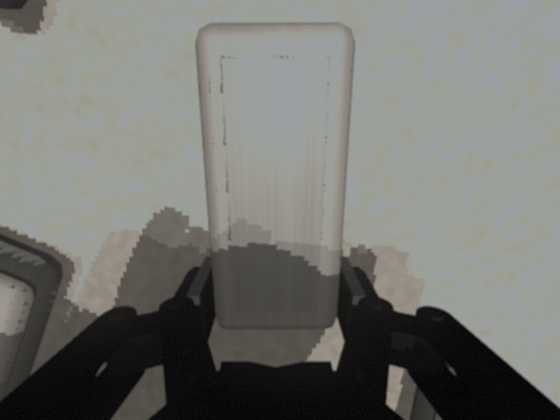

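The tin is held straight (edges at u 200 to 350, symmetric about 275), and the guides are out of view. Only the pose numbers guide the next step.

Emit:
{"op": "play_rows", "data": {
  "deltas": [
    [[0.3, -0.05, 0, 0.015], [0.22, -0.03, 0, 0], [0, 0, 0, 0], [0, 0, 0, 0]]
  ]
}}

```text
clock: 13.95
tool_pos: [0.4541, -0.0466, 0.0145]
eef_rot: [0.999, 0.05, 0.0, 0.0]
ft_force: [-0.9, 1.1, -1.9]
finger_gap: 0.0551
grasp_force: 63.9
```

```bash
python3 - <<'E'
from h import *
d=np.array([np.cos(np.radians(5.8)),np.sin(np.radians(5.8))]);p=np.array([.6643,-.0238])
print(manip.get_state()["ft_force"])
go(*(p+(-.122-.09)*d),.0115,5.8,.9)
go(*(p+(-.122)*d),.0115,5.8,.9)
im,K,c,_=grab("top"); im2,K2,c2,_=grab("side",'s7.png')
# guide mouth vs tin front, in side view
q=p+.008*d;n=np.array([-d[1],d[0]])
for x,y,z in[(-.098,.042,.014),(-.098,-.042,.014),(-.022,.0305,.014)]: print("side pred",proj(K2,c2,[*(q+x*d+y*n),z]).round(1))
t=manip.get_state()["tool_pos"][:2]+.046*d
for x,y in[(.062,.028),(.062,-.028),(-.062,.028)]: print("tin side pred",proj(K2,c2,[*(t+x*d+y*n),.044]).round(1))
o=cv2.resize(im2[190:310,210:370],(800,600),interpolation=cv2.INTER_CUBIC); cv2.imwrite("pics/s7c.png",o)
E
```

```text
[-0.92527055  1.05049855 -1.92237383]
t 13.95 yaw 5.68 spin/5: -0.023 total [-0.015 -0.035  0.075] rows 1 each [-0.015 -0.035  0.075] tool_pos [ 0.4541 -0.0466  0.0145]
t 13.95 yaw 5.68 spin/5: -0.023 total [ 2.235 -0.035  0.076] rows 3 each [ 0.745 -0.012  0.025] tool_pos [ 0.4541 -0.0466  0.0145]
side pred [273.5 249.7]
side pred [275.4 224.9]
side pred [242.4 245.3]
tin side pred [279.6 236.6]
tin side pred [280.7 220.1]
tin side pred [332.3 238. ]
```

View pics/s7c.png

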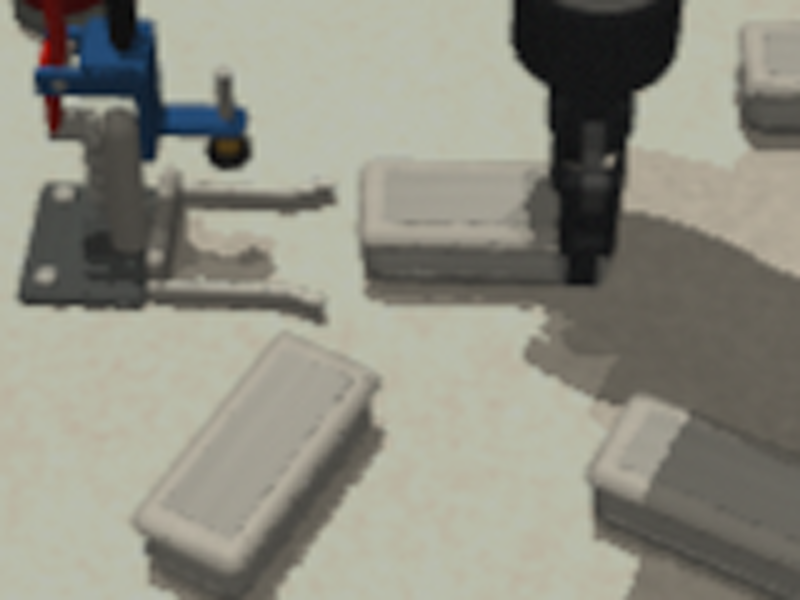

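The side view shows the tin's front corners at crop (367,240) and (370,165). The guide tips are at (325,310) and (333,190), so the tin is centred on the mouth within about 2 mm, and the raised foot at (228,150) clears it. Sliding in.

Emit:
{"op": "play_rows", "data": {
  "deltas": [
    [[0, -0.03, 0.08, -0.02], [0.2, 0, 0, 0], [0.3, 0, 0, 0], [0.3, 0, 0, 0], [0.2, 0, 0, 0], [0, 0, 0, 0]]
  ]
}}

```text
clock: 14.65
tool_pos: [0.4959, -0.041, 0.0114]
eef_rot: [0.999, 0.051, 0.002, 0.001]
ft_force: [1.3, -0.2, -2.5]
finger_gap: 0.0553
grasp_force: 63.9
```

Emit:
{"op": "play_rows", "data": {
  "deltas": [
    [[0.2, 0, 0, 0], [0.2, 0, 0, 0], [0.2, 0, 0, 0], [0.1, 0, 0, 0], [0, 0, 0, 0]]
  ]
}}

```text
clock: 15.15
tool_pos: [0.522, -0.038, 0.0113]
eef_rot: [0.999, 0.051, 0.001, 0.0]
ft_force: [-0.7, -0.9, -2.8]
finger_gap: 0.055
grasp_force: 63.9
```

Emit:
{"op": "play_rows", "data": {
  "deltas": [
    [[0.1, 0, 0.02, 0], [0.1, 0, 0, 0], [0.1, 0, 0, 0], [0, 0, 0, 0]]
  ]
}}

```text
clock: 15.55
tool_pos: [0.5333, -0.0366, 0.0109]
eef_rot: [0.999, 0.051, 0.0, 0.0]
ft_force: [-0.6, 0.1, 5.6]
finger_gap: 0.0548
grasp_force: 64.7
```

Emit:
{"op": "play_rows", "data": {
  "deltas": [
    [[0.06, 0, 0.01, 0], [0.05, 0, 0, 0], [0, 0, 0, 0]]
  ]
}}

```text
clock: 15.85
tool_pos: [0.5359, -0.0361, 0.0109]
eef_rot: [0.999, 0.051, -0.001, -0.0]
ft_force: [-5.9, -1.3, 10.6]
finger_gap: 0.0549
grasp_force: 65.4
```

Emit:
{"op": "play_rows", "data": {
  "deltas": [
    [[0.05, 0, -0.015, 0], [0.05, 0, 0, 0], [0, 0, 0, 0]]
  ]
}}

```text
clock: 16.15
tool_pos: [0.5411, -0.0358, 0.0109]
eef_rot: [0.999, 0.051, -0.0, -0.0]
ft_force: [-3.5, -0.4, 6.0]
finger_gap: 0.055
grasp_force: 64.9
```

Still sliding (floor friction only); keep on.

Emit:
{"op": "play_rows", "data": {
  "deltas": [
    [[0.05, 0, -0.01, 0], [0.05, 0, 0, 0], [0, 0, 0, 0]]
  ]
}}

```text
clock: 16.45
tool_pos: [0.5434, -0.0354, 0.0109]
eef_rot: [0.999, 0.051, -0.002, -0.0]
ft_force: [-6.5, -2.9, 5.3]
finger_gap: 0.0551
grasp_force: 64.9
```

Emit:
{"op": "play_rows", "data": {
  "deltas": [
    [[0.05, 0, 0, 0], [0.03, 0, 0, 0], [0, 0, 0, 0]]
  ]
}}

```text
clock: 16.75
tool_pos: [0.5434, -0.035, 0.0109]
eef_rot: [0.999, 0.051, -0.005, -0.001]
ft_force: [-11.8, -5.1, 9.8]
finger_gap: 0.055
grasp_force: 65.5
```

Back stop met at x = 0.543, which implies a stand x of 0.673 as measured. Relaxing the push, then letting go.

Emit:
{"op": "play_rows", "data": {
  "deltas": [
    [[-0.08, 0, -0.01, 0], [0, 0, 0, 0]]
  ]
}}

```text
clock: 16.95
tool_pos: [0.5434, -0.0352, 0.0109]
eef_rot: [0.999, 0.051, -0.002, -0.001]
ft_force: [-5.6, -2.0, 1.6]
finger_gap: 0.0549
grasp_force: 64.4
```

Emit:
{"op": "play_rows", "data": {
  "deltas": [
    [[0, 0, 0, 0], [0, 0, 0, 0], [0, 0, 0, 0], [0, 0, 0, 0], [0, 0, 0, 0], [0, 0, 0, 0]]
  ],
  "gripper": 1
}}

```text
clock: 17.55
tool_pos: [0.5455, -0.0354, 0.0115]
eef_rot: [0.999, 0.051, 0.0, 0.0]
ft_force: [-0.1, 0.3, -0.4]
finger_gap: 0.0853
grasp_force: 0.0
```

Emit:
{"op": "play_rows", "data": {
  "deltas": [
    [[-0.2, 0, -0.5, 0], [-0.4, 0, -0.8, 0], [-0.2, 0, -0.8, 0], [0, 0, -0.8, 0], [0, 0, -0.4, 0], [0, 0, 0, 0], [0, 0, 0, 0]]
  ]
}}

```text
clock: 18.25
tool_pos: [0.5132, -0.0386, 0.1434]
eef_rot: [0.999, 0.051, 0.0, 0.0]
ft_force: [0.5, 0.3, -0.5]
finger_gap: 0.0852
grasp_force: 0.0
```

```bash
python3 - <<'E'
from h import *
s=manip.get_state();print({k:np.round(s[k],4) for k in("clock","tool_pos","ft_force","finger_gap","grasp_force")})
im,K,c,_=grab("wrist","w8.png"); s2,K2,c2,_=grab("side","s8.png")
d=np.array([np.cos(np.radians(5.8)),np.sin(np.radians(5.8))]);n=np.array([-d[1],d[0]]); q=np.array([.6727,-.0230])
for x,y,z in[(-.146,.028,.04),(-.146,-.028,.04),(-.098,.042,.014),(-.098,-.042,.014),(-.082,.0305,.014),(-.082,-.0305,.014)]: print((x,y),proj(K,c,[*(q+x*d+y*n),z]).round(1))
g=cv2.GaussianBlur(cv2.cvtColor(im,cv2.COLOR_BGR2GRAY),(3,3),0).astype(int)
for v in (100,130,160,190): 
    dd=np.abs(np.diff(g[v,150:400])); print(v,[(150+int(i),int(g[v,151+i]-g[v,150+i])) for i in np.nonzero((dd>9)&(dd==cv2.dilate(dd.astype(np.float32).reshape(1,-1),np.ones((1,5))).ravel()))[0]])
E
```

```text
{'clock': np.float64(18.25), 'tool_pos': array([ 0.5132, -0.0386,  0.1434]), 'ft_force': array([ 0.529 ,  0.3345, -0.5137]), 'finger_gap': np.float64(0.0852), 'grasp_force': np.float64(0.0)}
(-0.146, 0.028) [243.2 193.1]
(-0.146, -0.028) [310.9 193. ]
(-0.098, 0.042) [228.2 131.5]
(-0.098, -0.042) [325.7 131.5]
(-0.082, 0.0305) [240.9 112. ]
(-0.082, -0.0305) [313. 112.]
100 [(159, 11), (232, -11), (238, -14), (241, 10), (309, -16), (313, 15), (319, 10)]
130 [(176, 13), (177, 13), (231, -20), (234, 19), (239, -18), (310, 13), (315, -19), (319, 23)]
160 [(165, 15), (240, -17), (244, 11), (309, 12)]
190 [(188, -14), (208, 13), (209, 13)]
```

```bash
python3 - <<'E'
from h import *
im=cv2.imread("pics/w8.png"); g=cv2.GaussianBlur(cv2.cvtColor(im,cv2.COLOR_BGR2GRAY),(3,3),0).astype(int)
print("rear",g[180:215,268:286].mean(1).astype(int).tolist())
for u in(226,228,230,232): print(u,g[118:150,u].tolist())
for u in(320,322,324,326): print(u,g[118:150,u].tolist())
E
```

```text
rear [142, 142, 142, 143, 143, 141, 139, 134, 127, 118, 110, 106, 110, 120, 126, 126, 123, 120, 117, 113, 109, 105, 99, 92, 85, 82, 80, 80, 80, 80, 80, 80, 79, 79, 79]
226 [146, 146, 145, 144, 142, 140, 140, 139, 138, 139, 140, 138, 136, 137, 140, 143, 145, 146, 146, 146, 146, 146, 146, 146, 145, 144, 144, 144, 145, 145, 145, 146]
228 [140, 138, 138, 138, 137, 136, 137, 139, 142, 144, 145, 143, 136, 129, 128, 136, 143, 146, 146, 145, 146, 146, 146, 145, 145, 144, 144, 143, 144, 144, 145, 146]
230 [138, 139, 141, 143, 145, 146, 146, 147, 148, 148, 147, 145, 138, 127, 121, 126, 137, 144, 146, 145, 145, 145, 145, 145, 145, 144, 143, 143, 144, 145, 145, 146]
232 [145, 146, 147, 147, 147, 146, 145, 142, 138, 131, 124, 115, 107, 103, 108, 123, 137, 144, 145, 145, 146, 146, 146, 146, 146, 145, 145, 145, 145, 145, 146, 146]
320 [144, 145, 146, 147, 148, 148, 148, 147, 146, 144, 141, 138, 132, 125, 119, 119, 128, 139, 144, 146, 146, 146, 147, 147, 146, 146, 147, 147, 147, 146, 146, 146]
322 [139, 138, 139, 140, 141, 143, 144, 146, 146, 146, 147, 148, 146, 141, 136, 135, 140, 144, 145, 146, 147, 147, 146, 146, 147, 146, 146, 146, 146, 146, 146, 146]
324 [144, 144, 143, 141, 140, 140, 139, 138, 139, 140, 142, 142, 141, 136, 134, 137, 142, 145, 146, 146, 147, 146, 146, 146, 146, 146, 146, 146, 146, 146, 146, 146]
326 [146, 146, 146, 146, 146, 145, 144, 144, 143, 142, 140, 139, 138, 138, 141, 145, 147, 147, 146, 146, 146, 146, 146, 146, 147, 147, 146, 146, 146, 146, 146, 146]
```

```bash
python3 - <<'E'
from h import *
im=cv2.imread("pics/w8.png"); g=cv2.GaussianBlur(cv2.cvtColor(im,cv2.COLOR_BGR2GRAY),(3,3),0).astype(int)
for v in range(176,212,4): print(v,g[v,232:324:3].tolist())
im=cv2.imread("pics/w4.png"); g=cv2.GaussianBlur(cv2.cvtColor(im,cv2.COLOR_BGR2GRAY),(3,3),0).astype(int)
print("w4 far",g[62:95,268:286].mean(1).astype(int).tolist(),"near",g[195:240,268:286].mean(1).astype(int).tolist())
E
```

```text
176 [144, 142, 144, 133, 110, 133, 143, 134, 141, 143, 144, 143, 145, 144, 144, 143, 145, 145, 144, 144, 143, 145, 140, 145, 132, 115, 137, 147, 146, 146, 145]
180 [144, 144, 144, 135, 109, 132, 143, 135, 142, 141, 128, 127, 132, 143, 143, 143, 145, 143, 135, 127, 130, 135, 143, 145, 133, 113, 141, 146, 146, 146, 146]
184 [144, 144, 144, 134, 107, 131, 143, 142, 144, 133, 128, 129, 135, 143, 143, 144, 144, 145, 143, 144, 144, 143, 145, 145, 132, 112, 141, 145, 146, 146, 146]
188 [144, 144, 135, 137, 109, 121, 134, 132, 129, 118, 117, 114, 115, 119, 122, 132, 136, 135, 129, 126, 133, 135, 137, 135, 121, 119, 143, 145, 146, 145, 146]
192 [124, 102, 96, 96, 95, 97, 99, 91, 88, 87, 87, 94, 103, 111, 108, 110, 115, 115, 110, 111, 112, 112, 112, 114, 124, 134, 139, 136, 140, 144, 146]
196 [98, 98, 97, 97, 97, 97, 93, 84, 83, 82, 81, 81, 86, 97, 130, 137, 137, 135, 135, 131, 134, 133, 133, 134, 135, 133, 137, 135, 136, 137, 143]
200 [98, 96, 94, 96, 99, 93, 86, 82, 82, 81, 79, 79, 81, 83, 87, 118, 137, 135, 135, 134, 133, 132, 134, 133, 133, 138, 141, 138, 136, 135, 137]
204 [85, 82, 81, 82, 83, 81, 80, 81, 80, 80, 80, 80, 80, 82, 82, 79, 100, 87, 94, 94, 93, 98, 123, 124, 95, 92, 116, 128, 136, 135, 133]
208 [79, 80, 80, 81, 80, 80, 81, 81, 79, 81, 81, 81, 81, 84, 82, 79, 77, 79, 81, 81, 81, 80, 83, 83, 82, 81, 81, 85, 95, 100, 86]
w4 far [143, 143, 142, 142, 142, 142, 143, 142, 137, 127, 118, 118, 125, 133, 138, 141, 143, 143, 144, 144, 144, 144, 144, 143, 143, 142, 142, 143, 143, 144, 144, 144, 144] near [119, 119, 119, 118, 118, 115, 111, 106, 101, 96, 91, 85, 80, 76, 74, 74, 73, 72, 71, 72, 72, 73, 72, 72, 72, 72, 70, 67, 65, 66, 70, 74, 76, 76, 77, 77, 77, 77, 77, 76, 76, 76, 75, 76, 76]
```

```bash
python3 - <<'E'
from h import *
s=manip.get_state();print(s["joint_positions"].round(3),s["clock"])
go(.6787,-.0224,.26,95.8,.9); go(.6787,-.0224,.26,-84.2,.9); go(.6787,-.0224,.26,5.8)
E
```

```text
[-0.292  0.513  1.793 -0.     0.838  1.177] 18.35
t 18.35 yaw 5.82 spin/5: -17.996 total [-0.019  4.166 -2.951] rows 5 each [-0.004  0.833 -0.59 ] tool_pos [ 0.5125 -0.0384  0.1423]
t 18.35 yaw 5.82 spin/5: 18.004 total [ 0.019 -4.166 -2.951] rows 5 each [ 0.004 -0.833 -0.59 ] tool_pos [ 0.5125 -0.0384  0.1423]
t 18.35 yaw 5.82 spin/5: 0.004 total [ 4.166  0.019 -2.951] rows 5 each [ 0.833  0.004 -0.59 ] tool_pos [ 0.5125 -0.0384  0.1423]
```

Emit:
{"op": "play_rows", "data": {
  "deltas": [
    [[0, 0, -0.25, -1], [0, 0, -0.3, -1], [0, 0, -0.3, -1], [0, 0, -0.3, -1], [0, 0, -0.3, -1], [0, 0, -0.3, -1], [0, 0, -0.3, -1], [0, 0, -0.3, -1], [0, 0, -0.3, -1], [0, 0, -0.3, -1], [0, 0, 0, -1], [0, 0, 0, -1]]
  ]
}}

```text
clock: 19.55
tool_pos: [0.513, -0.0385, 0.2603]
eef_rot: [0.839, 0.545, -0.001, -0.001]
ft_force: [0.9, 0.5, -0.5]
finger_gap: 0.0857
grasp_force: 0.0
```

Emit:
{"op": "play_rows", "data": {
  "deltas": [
    [[0, 0, 0, -1], [0, 0, 0, -1], [0, 0, 0, -1], [0, 0, 0, -1], [0, 0, 0, -1], [0, 0, 0, -1], [0, 0.7, 0, 0], [0, 0.8, 0, 0], [0, 0.8, 0, 0], [0, 0.8, 0, 0], [0, 0.7, 0, 0], [0, 0.366, 0, 0]]
  ]
}}

```text
clock: 20.75
tool_pos: [0.6808, -0.0214, 0.2587]
eef_rot: [0.67, 0.742, -0.001, -0.001]
ft_force: [-0.8, 0.6, 0.1]
finger_gap: 0.0853
grasp_force: 0.0
```

Emit:
{"op": "play_rows", "data": {
  "deltas": [
    [[0, 0, 0, 0], [0, 0, 0, 0]]
  ]
}}

```text
clock: 20.95
tool_pos: [0.678, -0.0216, 0.2594]
eef_rot: [0.67, 0.742, -0.001, -0.002]
ft_force: [-0.9, 0.1, -0.2]
finger_gap: 0.0851
grasp_force: 0.0
```

```bash
python3 - <<'E'
from h import *
im,K,c,_=grab("wrist","w9.png"); h=cv2.cvtColor(im,cv2.COLOR_BGR2HSV).astype(int); H,S,V=[h[...,i] for i in range(3)]
d=np.array([np.cos(np.radians(5.8)),np.sin(np.radians(5.8))]);n=np.array([-d[1],d[0]]); q=np.array([.6727,-.0230])
P=lambda x,y,z:proj(K,c,[*(q+x*d+y*n),z]).round(1)
print("pred lever top outer/inner edges",P(.026,.009,.186),P(.019,.009,.186),P(.026,-.009,.186),"grip top corners",P(-.002,.012,.186),P(-.014,.012,.186),P(-.014,-.012,.186))
go(.6787,-.0224,.146,95.8,.9)
red=(((H<8)|(H>172))&(S>130)).astype(np.uint8); nn,l,st,ce=cv2.connectedComponentsWithStats(red); print([(st[i].tolist(),ce[i].round(1).tolist()) for i in range(1,nn) if st[i,4]>20])
u0,v0=P(-.008,0,.186).astype(int); blk=((V<48)).astype(np.uint8); m=np.zeros_like(blk); m[v0-50:v0+50,u0-50:u0+40]=blk[v0-50:v0+50,u0-50:u0+40]
nn,l,st,ce=cv2.connectedComponentsWithStats(m); print([(st[i].tolist(),ce[i].round(1).tolist()) for i in range(1,nn) if st[i,4]>30])
E
```

```text
pred lever top outer/inner edges [303.7 211.4] [294.2 211.4] [303.  234.1] grip top corners [265.8 207.5] [249.5 207.5] [250.3 237.7]
t 21.00 yaw 95.82 spin/5: 0.004 total [-0.024  0.032  2.849] rows 4 each [-0.006  0.008  0.712] tool_pos [ 0.6778 -0.0216  0.26  ]
[([343, 0, 55, 7, 176], [371.0, 1.9]), ([298, 194, 7, 17, 75], [301.1, 200.9]), ([295, 213, 6, 19, 79], [297.6, 222.8]), ([295, 302, 45, 40, 1320], [317.4, 322.1])]
[([249, 172, 38, 15, 178], [262.9, 181.5]), ([216, 178, 16, 6, 70], [223.6, 181.1]), ([250, 194, 17, 39, 519], [258.4, 213.0])]
```

Grip at u 250–267 and lever at u 295–302 straddle the tool axis (276) as predicted. Descending and squeezing.

Emit:
{"op": "play_rows", "data": {
  "deltas": [
    [[0, 0.03, 0.5, 0], [0, 0, 0.6, 0], [0, 0, 0.6, 0], [0, 0, 0.5, 0], [0, 0, 0.35, 0], [0, 0, 0.2, 0], [0, 0, 0.1, 0], [0, 0, 0, 0]]
  ]
}}

```text
clock: 21.8
tool_pos: [0.6804, -0.0217, 0.1477]
eef_rot: [0.67, 0.742, 0.0, 0.0]
ft_force: [0.3, 0.5, 0.3]
finger_gap: 0.0855
grasp_force: 0.0
```

Emit:
{"op": "play_rows", "data": {
  "deltas": [
    [[0, 0, 0, 0], [0, 0, 0, 0], [0, 0, 0, 0], [0, 0, 0, 0], [0, 0, 0, 0], [0, 0, 0, 0], [0, 0, 0, 0]]
  ],
  "gripper": 0
}}

```text
clock: 22.5
tool_pos: [0.6742, -0.0222, 0.1449]
eef_rot: [0.67, 0.742, -0.005, -0.005]
ft_force: [-14.0, -4.4, -3.3]
finger_gap: 0.0324
grasp_force: 60.6
```

Squeezed centre sits 4.5 mm nearer to -x (as geometry says). I'll relax sideways and ease up 2 mm to free the pawl.

Emit:
{"op": "play_rows", "data": {
  "deltas": [
    [[0, -0.08, 0, 0], [0, -0.03, -0.03, 0], [0, 0, -0.03, 0], [0, 0, 0, 0], [0, 0, 0, 0]]
  ]
}}

```text
clock: 23.0
tool_pos: [0.6741, -0.0222, 0.149]
eef_rot: [0.67, 0.742, -0.001, -0.001]
ft_force: [-7.0, -2.2, -4.3]
finger_gap: 0.0318
grasp_force: 60.9
```

Emit:
{"op": "play_rows", "data": {
  "deltas": [
    [[0, -0.04, 0.04, 0], [0, 0, 0.04, 0], [0, 0, 0.04, 0], [0, 0, 0, 0], [0, 0, 0, 0]]
  ]
}}

```text
clock: 23.5
tool_pos: [0.6741, -0.0222, 0.1446]
eef_rot: [0.67, 0.742, -0.0, -0.0]
ft_force: [-3.6, -0.3, -5.2]
finger_gap: 0.0318
grasp_force: 60.1
```

Emit:
{"op": "play_rows", "data": {
  "deltas": [
    [[0, 0, 0.03, 0], [0, 0, 0.03, 0], [0, 0, 0, 0]]
  ]
}}

```text
clock: 23.8
tool_pos: [0.6741, -0.0222, 0.1424]
eef_rot: [0.67, 0.742, -0.0, -0.0]
ft_force: [-4.9, -2.2, -5.0]
finger_gap: 0.0318
grasp_force: 60.2
```

Emit:
{"op": "play_rows", "data": {
  "deltas": [
    [[0, 0, 0.03, 0], [0, 0, 0.03, 0], [0, 0, 0, 0]]
  ]
}}

```text
clock: 24.1
tool_pos: [0.6741, -0.0222, 0.1401]
eef_rot: [0.67, 0.742, -0.0, -0.0]
ft_force: [-4.6, -1.5, -4.6]
finger_gap: 0.0318
grasp_force: 60.2
```

Emit:
{"op": "play_rows", "data": {
  "deltas": [
    [[0, 0, 0.03, 0], [0, 0, 0.03, 0], [0, 0, 0.03, 0], [0, 0, 0, 0], [0, 0, 0, 0]]
  ]
}}

```text
clock: 24.6
tool_pos: [0.6741, -0.0223, 0.1365]
eef_rot: [0.67, 0.742, -0.0, -0.0]
ft_force: [-5.1, -2.0, -5.6]
finger_gap: 0.0319
grasp_force: 60.3
```

Emit:
{"op": "play_rows", "data": {
  "deltas": [
    [[0, 0, 0.025, 0], [0, 0, 0.025, 0], [0, 0, 0, 0], [0, 0, 0, 0]]
  ]
}}

```text
clock: 25.0
tool_pos: [0.6741, -0.0222, 0.1346]
eef_rot: [0.67, 0.742, -0.0, -0.0]
ft_force: [-5.2, -1.2, -4.6]
finger_gap: 0.0323
grasp_force: 60.3
```

Emit:
{"op": "play_rows", "data": {
  "deltas": [
    [[0, 0, 0.025, 0], [0, 0, 0.025, 0], [0, 0, 0, 0], [0, 0, 0, 0]]
  ]
}}

```text
clock: 25.4
tool_pos: [0.6741, -0.0222, 0.1326]
eef_rot: [0.67, 0.742, -0.0, -0.0]
ft_force: [-5.5, -1.1, -4.7]
finger_gap: 0.0318
grasp_force: 60.3
```

Emit:
{"op": "play_rows", "data": {
  "deltas": [
    [[0, 0, 0.025, 0], [0, 0, 0.025, 0], [0, 0, 0, 0], [0, 0, 0, 0]]
  ]
}}

```text
clock: 25.8
tool_pos: [0.6742, -0.0222, 0.1306]
eef_rot: [0.67, 0.742, -0.0, -0.0]
ft_force: [-5.6, -1.4, -4.1]
finger_gap: 0.0315
grasp_force: 60.3
```

Emit:
{"op": "play_rows", "data": {
  "deltas": [
    [[0, 0, 0.025, 0], [0, 0, 0.025, 0], [0, 0, 0, 0], [0, 0, 0, 0]]
  ]
}}

```text
clock: 26.2
tool_pos: [0.6742, -0.0222, 0.1286]
eef_rot: [0.67, 0.742, -0.0, -0.0]
ft_force: [-4.8, -1.5, -5.7]
finger_gap: 0.0319
grasp_force: 60.3
```

Emit:
{"op": "play_rows", "data": {
  "deltas": [
    [[0, 0, 0.025, 0], [0, 0, 0.025, 0], [0, 0, 0, 0], [0, 0, 0, 0]]
  ]
}}

```text
clock: 26.6
tool_pos: [0.6741, -0.0222, 0.1266]
eef_rot: [0.67, 0.742, -0.0, -0.0]
ft_force: [-5.6, -1.5, -4.4]
finger_gap: 0.0322
grasp_force: 60.3
```

Emit:
{"op": "play_rows", "data": {
  "deltas": [
    [[0, 0, 0.025, 0], [0, 0, 0.025, 0], [0, 0, 0, 0], [0, 0, 0, 0]]
  ]
}}

```text
clock: 27.0
tool_pos: [0.6742, -0.0222, 0.1246]
eef_rot: [0.67, 0.742, -0.0, -0.0]
ft_force: [-5.5, -1.0, -4.8]
finger_gap: 0.0321
grasp_force: 60.3
```

Emit:
{"op": "play_rows", "data": {
  "deltas": [
    [[0, 0, 0.025, 0], [0, 0, 0.025, 0], [0, 0, 0, 0], [0, 0, 0, 0]]
  ]
}}

```text
clock: 27.4
tool_pos: [0.6741, -0.0222, 0.1226]
eef_rot: [0.67, 0.742, -0.0, -0.0]
ft_force: [-5.3, -1.6, -4.6]
finger_gap: 0.0318
grasp_force: 60.3
```

Emit:
{"op": "play_rows", "data": {
  "deltas": [
    [[0, 0, 0.025, 0], [0, 0, 0.025, 0], [0, 0, 0, 0], [0, 0, 0, 0]]
  ]
}}

```text
clock: 27.8
tool_pos: [0.6741, -0.0222, 0.1207]
eef_rot: [0.67, 0.742, -0.0, -0.0]
ft_force: [-4.9, -1.6, -4.4]
finger_gap: 0.0321
grasp_force: 60.4
```

Emit:
{"op": "play_rows", "data": {
  "deltas": [
    [[0, 0, 0.025, 0], [0, 0, 0.02, 0], [0, 0, 0, 0], [0, 0, 0, 0]]
  ]
}}

```text
clock: 28.2
tool_pos: [0.6741, -0.0222, 0.1198]
eef_rot: [0.67, 0.742, -0.0, -0.0]
ft_force: [-6.5, -0.9, 0.1]
finger_gap: 0.0319
grasp_force: 60.7
```

Contact felt: 4.7 N over 0.9 mm matches the foot's spring. One more small press of 0.6 mm to confirm the stiffness.

Emit:
{"op": "play_rows", "data": {
  "deltas": [
    [[0, 0, 0.015, 0], [0, 0, 0, 0], [0, 0, 0, 0]]
  ]
}}

```text
clock: 28.5
tool_pos: [0.6741, -0.0222, 0.1194]
eef_rot: [0.67, 0.742, -0.0, -0.0]
ft_force: [-6.6, -1.4, 0.7]
finger_gap: 0.0319
grasp_force: 60.8
```

Emit:
{"op": "play_rows", "data": {
  "deltas": [
    [[0, -0.05, 0, 0], [0, 0, 0, 0]]
  ]
}}

```text
clock: 28.7
tool_pos: [0.6741, -0.0223, 0.1198]
eef_rot: [0.67, 0.742, 0.001, 0.002]
ft_force: [-1.3, 0.4, 0.9]
finger_gap: 0.0318
grasp_force: 58.6
```

Emit:
{"op": "play_rows", "data": {
  "deltas": [
    [[0, 0, 0, 0], [0, 0, 0, 0], [0, 0, 0, 0], [0, 0, 0, 0], [0, 0, 0, 0], [0, 0, 0, 0]]
  ],
  "gripper": 1
}}

```text
clock: 29.3
tool_pos: [0.6722, -0.0225, 0.1182]
eef_rot: [0.67, 0.742, -0.0, -0.0]
ft_force: [-0.2, -0.2, 0.7]
finger_gap: 0.0857
grasp_force: 0.0
```

Emit:
{"op": "play_rows", "data": {
  "deltas": [
    [[0, 0.12, -0.1, 0], [0, 0, -0.5, 0], [0, 0, -0.8, 0], [0, 0, -0.8, 0], [0, 0, -0.8, 0], [0, 0, -0.6, 0], [0, 0, 0, 0], [0, 0, 0, 0], [0, 0, 0, 0]]
  ]
}}

```text
clock: 30.2
tool_pos: [0.6763, -0.0217, 0.2607]
eef_rot: [0.67, 0.742, -0.001, -0.001]
ft_force: [1.0, -0.5, -0.4]
finger_gap: 0.0854
grasp_force: 0.0
```

```bash
python3 - <<'E'
from h import *
s=manip.get_state();print({k:np.round(s[k],4) for k in("clock","tool_pos","ft_force","finger_gap","grasp_force")})
im,K,c,_=grab("wrist","w10.png"); h=cv2.cvtColor(im,cv2.COLOR_BGR2HSV).astype(int); H,S,V=[h[...,i] for i in range(3)]
red=(((H<8)|(H>172))&(S>130)).astype(np.uint8); nn,l,st,ce=cv2.connectedComponentsWithStats(red[150:260]); print([(st[i].tolist(),ce[i].round(1).tolist()) for i in range(1,nn) if st[i,4]>20])
s,Ks,cs,_=grab("side","s10.png")
def bb(s):
    h=cv2.cvtColor(s,cv2.COLOR_BGR2HSV).astype(int); m=(abs(h[...,0]-110)<12)&(h[...,1]>120); v,u=np.nonzero(m[150:270,200:275]); a=m[150:270,245:256]; vv=np.nonzero(a)[0]+150
    return u.min()+200,u.max()+200,v.min()+150,v.max()+150,"arm v",vv.min(),vv.max(),vv.mean().round(2)
for f in("side0","s3","s8","s10"): print(f,bb(cv2.imread(f"pics/{f}.png")))
E
```

```text
{'clock': np.float64(30.2), 'tool_pos': array([ 0.6763, -0.0217,  0.2607]), 'ft_force': array([ 0.9581, -0.5167, -0.4287]), 'finger_gap': np.float64(0.0854), 'grasp_force': np.float64(0.0)}
[([297, 36, 7, 17, 90], [299.6, 43.4]), ([287, 51, 7, 17, 86], [290.2, 59.2])]
side0 (np.int64(218), np.int64(258), np.int64(202), np.int64(228), 'arm v', np.int64(219), np.int64(224), np.float64(221.23))
s3 (np.int64(217), np.int64(258), np.int64(195), np.int64(221), 'arm v', np.int64(212), np.int64(216), np.float64(214.19))
s8 (np.int64(217), np.int64(258), np.int64(194), np.int64(221), 'arm v', np.int64(212), np.int64(216), np.float64(214.12))
s10 (np.int64(219), np.int64(258), np.int64(204), np.int64(230), 'arm v', np.int64(221), np.int64(225), np.float64(223.12))
```

The lift from the side view is about 5.6 mm, between notches, so the keeper's weight can only be resting on the tin. The gripper is clear. Handing in.

```bash
python3 -c "
from workcell import manip
print(manip.hand_in())"
```

```text
the job is handed in; nothing more can be done
None
```

I handed the job in at about 30 s on the clock. The tin is against the back stop and let go, and the keeper has been let down onto its lid with a contact load of about 5 N. The verdict was not returned, and I never measured the lever angle or the foot load after letting go.

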